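# Shim the rocking degasser

### The arm

A 6-joint arm with a two-finger parallel gripper is mounted at the origin on the work surface. World frame = base frame: x ahead of the robot, y to its left, z up, the work surface at z = 0. Lengths are in m, angles in rad, forces in N, time in s.
With the tool pointing down it reaches from about 0.3 to 0.775 m from the base axis. Payload 14.6 kg.
Tool frame: the origin (TCP) lies midway between the tips of the shut fingers; the grasp point (between the pads) lies 19 mm behind it (ctrl.pinch_z is the distance from the TCP to the grasp point, in m); z points along the fingers, y is the line along which they close (so a half turn about z gives the same grasp; the last joint's range is limited). The gripper opens to 94 mm and grips with 3 to 60 N. Pads are 16 mm wide; open, the fingers measure 119 mm over their backs; the gripper's body (75 mm by 177 mm) begins 78 mm behind the grasp point.
Start: joints at [-1.193, 0.3, 1.521, -0, 1.321, -0.067], TCP at [0.237, -0.496, 0.205] pointing down, gripper open.
Joint ranges: [-3.03, 3.03], [-0.79, 2.21], [0.23, 2.52], [-1.04, 4.18], [0, 3.07], [-2.55, 2.55]. Speed limits (rad/s): [2.22, 2.22, 2.57, 3.14, 3.14, 3.14].

### API

Orientations are given as [roll, pitch, yaw] about the fixed x, y, z axes, in that order (R = Rz(yaw) Ry(pitch) Rx(roll)).
In Python, from station import ctrl gives the robot as it stands.
- The arm moves only by the tool jog_arm, never from a script. Its argument "motion" is a list of rows, each a list of 7 numbers: the shift along the tool's x, y, z in m, then the turn, a rotation vector about the tool's x, y, z in rad, then the opening, from -1 (shut) to 1 (fully open). In form: [[tx, ty, tz, rx, ry, rz, gripper], ...]. A call has 1 to 5 rows; each row shifts and turns the commanded pose from where the row before left it, along the tool's axes as they then stand; what a row does not reach is not made up. A row lasts 1/10 s, in which the tool goes at most 50 mm and 8.59 degrees, less where a joint would pass 70% of its speed; a pose out of reach is approached as far as the arm can. A call is refused whole if a number of a shift passes 0.05 or a number of a turn 0.15, either way. A call with a gripper value outside its range is refused whole. The fingers move at their own pace and stop on an object; "squeeze" is the grip in N (left out, the last holds). Time passes only in rows, so rows that do not move let the fingers close. It gives the time, the measured TCP pose, the force, the opening and the grip force at its end, in the units of the state.
- ctrl.get_obs(): the state, without advancing time (a new reading comes with each control period).
- ctrl.camera(name): name is "side" or "top" or "wrist"; returns the picture (400x640x3 uint8, red, green, blue); there is no depth.
- ctrl.camera_model(name): a dict with "intrinsics" (3x3 intrinsics, pixels), "rvec" (rotation vector, rad) and "tvec" (3), from world to camera coordinates, as OpenCV has them. Camera axes: x right, y down, z forward; pixel columns grow to the right and rows downward; lengths in m; the calibration is good to about 2 mm. A picture is of the moment at which its call begins: read the wrist's pose just before it. camera_model takes no time and is no camera call; for the wrist camera it gives the pose at the moment of the call.
- ctrl.hand_in(): hands the job in; it is judged then, once.
The state is a dict: "time_s": time; "qpos": joint angles; "joint_vel": joint speeds; "tau": joint torques, N m; "ee_pos": TCP position; "eef_rot": TCP orientation; "force": force on the tool from outside, world axes, zero at the start; "moment": the same for the moment, N m; "grip_width": finger opening in m; "grip_force": force on a finger pad.
Only numpy, scipy, OpenCV 4.12 (cv2) and the standard library are available. Lean on these libraries where they do the work, as an engineer would, in place of code of your own. Each camera call takes 0.05 s, during which the arm holds its last target. There are 200 camera calls.

### The job

The white degasser rocks because its far left foot (seen from the robot) hangs clear of the bench. Without picking anything up or shoving the degasser along, push the wooden wedge, thin end first, centrally under that foot until it is snug, then press down firmly (about 10 N) on the round stacking pad at that same corner of the degasser's top to show that it no longer rocks. Finish while still pressing, and leave the other things on the bench where they are.

Things in the scene. Friction and masses are not known exactly. Their poses are not given: they have to be found in the camera images.
- degasser: White box instrument, 5 kg, loose on the bench; housing 200 mm (its x) by 240 mm (its y), 34 to 120 mm above the bench; black strip on the front, which faces the robot. Origin at bench level under its middle; x points away from the robot, y to the robot's left, z up. A sideways push of about 30 N slides it. Unshimmed it tips about 4 degrees towards its far left foot, pivoting on two others.
- short_foot (a point): Centre of the flat underside of the far left foot, at degasser x +75, y +150, z +9 mm. The four light grey feet (32 mm diameter, tapering to a flat 12 mm at the bottom) are at x +-75, y +-150 mm, outside the housing, under aluminium cross bars (36 mm wide, 25 to 34 mm above the bench, reaching to y +-168). The other three stand on the bench; this one ends 9 mm above it when level. Axes as the degasser's.
- press_pad (a point): Centre of the top face of the far left one of four round black stacking pads (40 mm diameter, 4 mm high) on the degasser's top, at x +70, y +90, z +124 mm in its frame. Unshimmed, 4 to 5.5 N here tips the degasser. Axes as the degasser's.
- wedge: Pale wooden wedge lying flat on the bench left of the degasser, thin end roughly towards it: 60 g, 110 mm long, 50 mm wide, 3 mm high at the thin end rising evenly to 22 mm at the square upright thick end. Origin at the centre of its underside; x points along its length to the thin end (x +55 mm; thick end at x -55 mm), z up.
- wedge_seat (a point): Point on the wedge's underside, on its centre line, 29 mm back from the thin end (wedge x +26 mm): it lies under the centre of the short foot when the wedge is snug; the push needed then rises steeply from below 1 N. Axes as the wedge's.
- screwdriver: Screwdriver lying on the bench on the robot's side of the wedge; leave it alone. Origin at its underside's centre.
- wrench: Steel wrench lying on the bench beyond the degasser; leave it alone. Origin at its underside's centre.
- amber_bottle: Upright amber bottle, 70 mm diameter, 140 mm high, well to the right; leave it alone. Origin at its underside's centre.
- jar: Upright small clear jar, 48 mm diameter, 55 mm high, beyond the wedge's path; leave it alone. Origin at its underside's centre.
- spacer: Flat aluminium spacer block, 70 x 40 x 12 mm, on the robot's side of the wedge's path; leave it alone. Origin at its underside's centre.
- filter_cup: Upright steel filter cup, 36 mm diameter, 50 mm high, beyond the wedge; leave it alone. Origin at its underside's centre.
Not all that is in view belongs to the job. Of the things shaped like the wedge, the wooden one is meant.

How it is judged:
By the outcome, as a careful person would: the job done as asked, in the order asked, and still so for the second after the job is handed in, while the arm keeps its last pose, push and grip.
It also fails if it takes over 72 s, if anything falls off the work surface, if the arm or the gripper's body presses on something with over 40 N, if the wrist force passes 120 N, or if a joint passes its speed limit or range.

## Working session

There is one attempt and no reset: what is moved stays moved. The work goes in short steps, Python scripts to look and compute and a tool call to move; the robot and the scene stay as the last step left them, time stands still between calls to the robot, and variables do not carry over. Pictures are saved under pics/ and viewed, at most 10 in all, crops included, and the job is handed in when it is done.

Besides the shell and the picture viewer there is one more tool, called after "Call:" as name(argument=value, ...), one argument or row to a line, values as JSON. jog_arm: Moves the arm, as the interface text tells. Its arguments: {"type":"object","properties":{"motion":{"type":"array"},"squeeze":{"type":"number"}},"required":["motion"]}

```bash
mkdir -p pics; ls; cat > h.py <<'E'
import numpy as np, cv2
from station import ctrl
def snap(n,f):
    m=ctrl.camera_model(n); im=ctrl.camera(n)[:,:,::-1].copy(); cv2.imwrite('pics/'+f,im); np.savez('pics/'+f+'.npz',K=m['intrinsics'],r=m['rvec'],t=m['tvec']); return im,m
def load(f):
    d=np.load('pics/'+f+'.npz'); return cv2.imread('pics/'+f),dict(intrinsics=d['K'],rvec=d['r'],tvec=d['t'])
def ray(m,uv,z):
    R=cv2.Rodrigues(np.array(m['rvec'],float))[0]; t=np.array(m['tvec'],float).ravel(); K=np.array(m['intrinsics'])
    uv=np.atleast_2d(uv).astype(float); d=(np.linalg.inv(K)@np.c_[uv,np.ones(len(uv))].T).T@R; c=-R.T@t
    return c+d*((z-c[2])/d[:,2])[:,None]
def proj(m,P):
    return cv2.projectPoints(np.atleast_2d(P).astype(float),np.array(m['rvec'],float),np.array(m['tvec'],float),np.array(m['intrinsics'],float),None)[0][:,0]
E
python3 - <<'E'
from h import *
o=ctrl.get_obs(); print({k:np.round(v,3) for k,v in o.items()})
for n in('top','side'):
    im,m=snap(n,n+'1.png'); R=cv2.Rodrigues(np.array(m['rvec'],float))[0]; print(n,-R.T@np.array(m['tvec']).ravel(), R[2], m['intrinsics'][0])
E
```

```text
pics
{'time_s': np.float64(0.0), 'qpos': array([-1.193,  0.3  ,  1.522,  0.   ,  1.321, -0.067]), 'joint_vel': array([ 0.001,  0.   , -0.   , -0.   , -0.   , -0.001]), 'tau': array([ 3.0000e-03, -5.3179e+01, -3.5273e+01,  7.1000e-02,  2.4000e-02,
       -0.0000e+00]), 'ee_pos': array([ 0.237, -0.496,  0.205]), 'eef_rot': array([-3.14 , -0.   ,  0.445]), 'force': array([-0.403, -0.226, -0.1  ]), 'moment': array([ 0.034,  0.014, -0.001]), 'grip_force': np.float64(0.0), 'grip_width': np.float64(0.094)}
top [ 0.21615381 -0.01160576  1.53805174] [ 0.24081962  0.00862634 -0.97053155] [501.06382969   0.         317.97428838]
side [-0.02248143  0.98792795  0.7385045 ] [ 0.43923494 -0.75578588 -0.48565459] [386.76020077   0.         322.07698613]
```

View pics/top1.png

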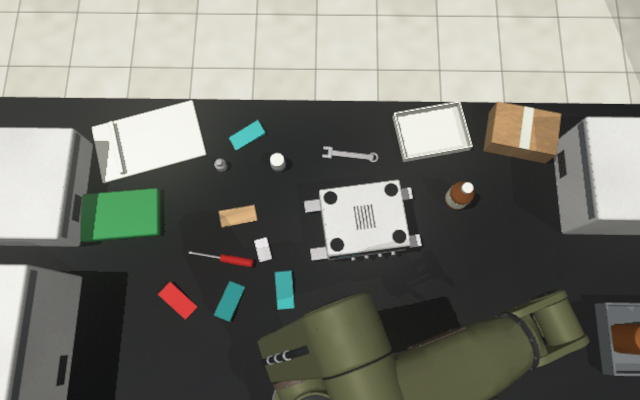

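View pics/side1.png

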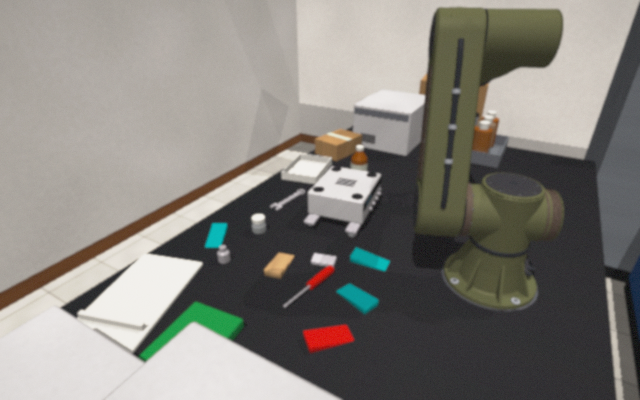

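The top view shows the wooden wedge at (238,216). Lookalikes are teal blocks at (247,134), (229,301) and (285,290), a red block at (177,300) and the spacer at (263,249). The tan one matches the description. The degasser is at (365,218), and its far-left foot bar is near (312,206).

```bash
python3 - <<'E'
from h import *
im,m=load('top1.png')
c=im[150:280,180:440]; cv2.imwrite('pics/crop1.png',cv2.resize(c,None,fx=3,fy=3,interpolation=cv2.INTER_CUBIC))
hsv=cv2.cvtColor(im,cv2.COLOR_BGR2HSV)
w=cv2.inRange(hsv,(8,60,120),(25,200,255)); w[:,:200]=0;w[:,270:]=0;w[:190]=0;w[240:]=0
cs=max(cv2.findContours(w,0,1)[0],key=cv2.contourArea); r=cv2.minAreaRect(cs); b=cv2.boxPoints(r); print(r,b)
print('wedge corners z=.0',ray(m,b,0.0).round(3)); print('z=.022',ray(m,b,0.022).round(3))
# pads
g=cv2.cvtColor(im,cv2.COLOR_BGR2GRAY); k=cv2.inRange(g,0,70); k=k[178:255,316:412]
n,l,s,ce=cv2.connectedComponentsWithStats(k)
for i in range(1,n):
    if 60<s[i,4]<400: p=ce[i]+[316,178]; print(s[i],p.round(1),ray(m,p,.124).round(4))
E
```

```text
((237.58108520507812, 215.4864959716797), (16.60429573059082, 36.4965705871582), 80.53767395019531) [[218.21622 210.2973 ]
 [254.21622 204.2973 ]
 [256.94595 220.67569]
 [220.94595 226.67569]]
wedge corners z=.0 [[0.571 0.316 0.   ]
 [0.592 0.204 0.   ]
 [0.539 0.193 0.   ]
 [0.518 0.305 0.   ]]
z=.022 [[0.566 0.312 0.022]
 [0.586 0.201 0.022]
 [0.534 0.19  0.022]
 [0.514 0.3   0.022]]
[ 69   6  12  12 113] [390.7 189.3] [[ 0.6116 -0.2113  0.124 ]]
[  8  14  13  12 117] [330.1 197.3] [[ 0.5851 -0.0342  0.124 ]]
[ 88  21   8  36 195] [408.5 213.5] [[ 0.5395 -0.2611  0.124 ]]
[  0  33   9  36 247] [319.1 230.5] [[ 0.4864 -0.0033  0.124 ]]
[ 77  52  13  13 125] [399.  236.1] [[ 0.473  -0.2321  0.124 ]]
[ 15  60  13  13 124] [336.8 244.2] [[ 0.4473 -0.0544  0.124 ]]
[ 32  68  64   9 255] [389.1 251.4] [[ 0.4286 -0.2029  0.124 ]]
```

View pics/crop1.png

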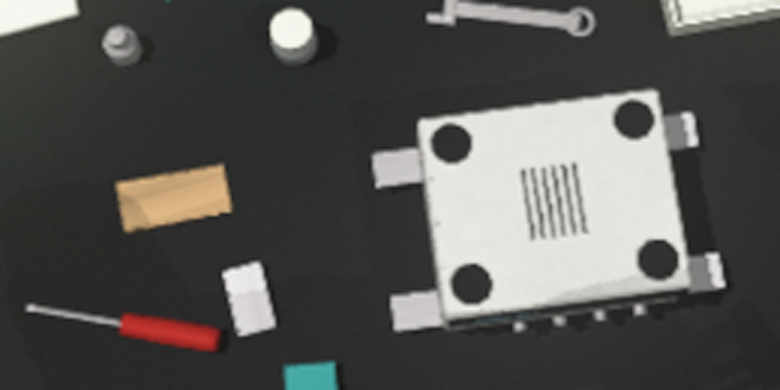

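The crop shows the tan wedge at (238,216) lying alone. The jar is at (277,162), the spacer at (263,249), and the degasser pads are clear to see. Pad spacings come out at 139 and 179 mm, against 140 and 180 expected.

```bash
cat >> h.py <<'E'
from scipy.spatial.transform import Rotation as Ro
def plan(p0,y0,p1,y1,n):
    # rows in tool axes from pose (pos,yaw; tool down) to pose, straight line
    d=(np.array(p1)-p0)/n; dy=(y1-y0)/n; rows=[]
    for i in range(n):
        R=Ro.from_euler('xyz',[np.pi,0,y0+dy*i]).as_matrix(); t=R.T@d; rows.append([*t.round(4),0,0,round(-dy,4)])
    return rows
E
python3 - <<'E'
from h import *
m=ctrl.camera_model('wrist');R=cv2.Rodrigues(np.array(m['rvec'],float))[0]; c=-R.T@np.array(m['tvec']).ravel()
o=ctrl.get_obs();T=Ro.from_euler('xyz',o['eef_rot']).as_matrix()
print('cam in tool',T.T@(c-o['ee_pos']),'fwd',T.T@R[2],'right',T.T@R[0],m['intrinsics'])
_,mt=load('top1.png'); print('jar,spacer,cup,bottle',ray(mt,[[277,165],[263,249],[221,167],[460,205]],0.01).round(3))
for r in plan(o['ee_pos'],0.445,[0.53,0.25,0.24],1.75,20): print(r)
E
```

```text
cam in tool [ 0.08001169 -0.00141236 -0.18004973] fwd [-2.75307522e-01 -8.34366963e-06  9.61356213e-01] right [-4.09243419e-04  9.99999910e-01 -1.08517656e-04] [[316.33897804   0.         315.2995692 ]
 [  0.         316.33897804 202.2485792 ]
 [  0.           0.           1.        ]]
jar,spacer,cup,bottle [[ 0.72   0.135  0.01 ]
 [ 0.448  0.169  0.01 ]
 [ 0.711  0.314  0.01 ]
 [ 0.595 -0.443  0.01 ]]
[np.float64(0.0293), np.float64(-0.0274), np.float64(-0.0018), 0, 0, -0.0653]
[np.float64(0.031), np.float64(-0.0254), np.float64(-0.0018), 0, 0, -0.0653]
[np.float64(0.0326), np.float64(-0.0233), np.float64(-0.0018), 0, 0, -0.0653]
[np.float64(0.0341), np.float64(-0.0211), np.float64(-0.0018), 0, 0, -0.0653]
[np.float64(0.0354), np.float64(-0.0189), np.float64(-0.0018), 0, 0, -0.0653]
[np.float64(0.0365), np.float64(-0.0165), np.float64(-0.0018), 0, 0, -0.0653]
[np.float64(0.0375), np.float64(-0.0141), np.float64(-0.0018), 0, 0, -0.0653]
[np.float64(0.0384), np.float64(-0.0116), np.float64(-0.0018), 0, 0, -0.0653]
[np.float64(0.039), np.float64(-0.0091), np.float64(-0.0018), 0, 0, -0.
[... 154 characters left out ...]
0.0653]
[np.float64(0.0401), np.float64(-0.0013), np.float64(-0.0018), 0, 0, -0.0653]
[np.float64(0.0401), np.float64(0.0013), np.float64(-0.0018), 0, 0, -0.0653]
[np.float64(0.0399), np.float64(0.0039), np.float64(-0.0018), 0, 0, -0.0653]
[np.float64(0.0396), np.float64(0.0065), np.float64(-0.0018), 0, 0, -0.0653]
[np.float64(0.0391), np.float64(0.009), np.float64(-0.0018), 0, 0, -0.0653]
[np.float64(0.0384), np.float64(0.0116), np.float64(-0.0018), 0, 0, -0.0653]
[np.float64(0.0376), np.float64(0.0141), np.float64(-0.0018), 0, 0, -0.0653]
[np.float64(0.0366), np.float64(0.0165), np.float64(-0.0018), 0, 0, -0.0653]
[np.float64(0.0354), np.float64(0.0188), np.float64(-0.0018), 0, 0, -0.0653]
```

Call:
jog_arm(
  motion=[
    [0.029, -0.027, -0.002, 0, 0, -0.065, -0.5],
    [0.031, -0.025, -0.002, 0, 0, -0.065, -0.5],
    [0.033, -0.023, -0.002, 0, 0, -0.065, -0.5],
    [0.034, -0.021, -0.002, 0, 0, -0.065, -0.5],
    [0.035, -0.019, -0.002, 0, 0, -0.065, -0.5],
  ],
)

```text
time_s: 0.6
ee_pos: [0.3105, -0.3095, 0.2153]
eef_rot: [-3.141, -0.0, 0.772]
force: [0.9, -0.6, 0.9]
grip_width: 0.0575
grip_force: 0.0
```

Call:
jog_arm(
  motion=[
    [0.0365, -0.0165, -0.002, 0, 0, -0.065, -0.5],
    [0.0375, -0.014, -0.002, 0, 0, -0.065, -0.5],
    [0.038, -0.0115, -0.002, 0, 0, -0.065, -0.5],
    [0.039, -0.009, -0.002, 0, 0, -0.065, -0.5],
    [0.0395, -0.0065, -0.002, 0, 0, -0.065, -0.5],
  ],
)

```text
time_s: 1.1
ee_pos: [0.3843, -0.1238, 0.2255]
eef_rot: [3.142, -0.0, 1.097]
force: [-0.0, -0.9, -0.5]
grip_width: 0.0239
grip_force: 0.0
```

Call:
jog_arm(
  motion=[
    [0.04, -0.004, -0.002, 0, 0, -0.065, -0.5],
    [0.04, -0.0015, -0.002, 0, 0, -0.065, -0.5],
    [0.04, 0.0015, -0.002, 0, 0, -0.065, -0.5],
    [0.04, 0.004, -0.002, 0, 0, -0.065, -0.5],
    [0.0395, 0.0065, -0.002, 0, 0, -0.065, -0.5],
  ],
)

```text
time_s: 1.6
ee_pos: [0.4584, 0.0626, 0.2354]
eef_rot: [-3.141, 0.0, 1.423]
force: [-0.1, -1.5, -0.4]
grip_width: 0.0239
grip_force: 0.0
```

Call:
jog_arm(
  motion=[
    [0.039, 0.009, -0.002, 0, 0, -0.065, -0.5],
    [0.0385, 0.0115, -0.002, 0, 0, -0.065, -0.5],
    [0.0375, 0.014, -0.002, 0, 0, -0.065, -0.5],
    [0.0365, 0.0165, -0.002, 0, 0, -0.065, -0.5],
    [0, 0, 0, 0, 0, 0, -0.5],
  ],
)

```text
time_s: 2.1
ee_pos: [0.5178, 0.2132, 0.2425]
eef_rot: [-3.14, -0.0, 1.685]
force: [-0.8, -1.6, -0.1]
grip_width: 0.0236
grip_force: 0.0
```

```bash
python3 - <<'E'
from h import *
o=ctrl.get_obs(); print({k:np.round(o[k],3) for k in('time_s','ee_pos','eef_rot','qpos','force','grip_width')})
im,m=snap('wrist','w1.png')
E
```

```text
{'time_s': np.float64(2.1), 'ee_pos': array([0.518, 0.213, 0.243]), 'eef_rot': array([-3.14 , -0.   ,  1.685]), 'qpos': array([0.325, 0.297, 1.438, 0.   , 1.407, 0.21 ]), 'force': array([-0.824, -1.557, -0.12 ]), 'grip_width': np.float64(0.024)}
```

View pics/w1.png

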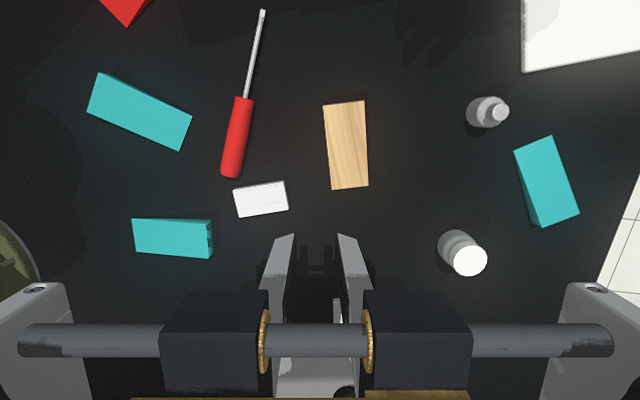

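The wrist view shows the wedge at (346,145). Its thick end is at the top edge, (323,105) to (365,100), and its thin end at the bottom, (332,189) to (368,185).

```bash
cat >> h.py <<'E'
def wedge(im,m):
    h=cv2.cvtColor(im,cv2.COLOR_BGR2HSV); w=cv2.inRange(h,(8,50,90),(25,220,255)); w[270:]=0
    w=cv2.morphologyEx(w,cv2.MORPH_OPEN,np.ones((3,3)))
    c=max(cv2.findContours(w,0,1)[0],key=cv2.contourArea); hull=cv2.convexHull(c)
    q=cv2.approxPolyDP(hull,0.05*cv2.arcLength(hull,True),True)[:,0].astype(float)
    q=q[np.argsort(q[:,1])]; print('px',q.tolist())
    tk=ray(m,q[:2],.022); tn=ray(m,q[2:4],.003); a=tk.mean(0)[:2]; b=tn.mean(0)[:2]
    d=(b-a)/np.linalg.norm(b-a)
    print('len',np.linalg.norm(b-a),'w',np.linalg.norm(tk[0]-tk[1]),np.linalg.norm(tn[0]-tn[1]),'thick',a,'thin',b,'ang',np.arctan2(d[1],d[0]))
    return a,b,d
E
python3 - <<'E'
from h import *
im,m=load('w1.png'); a,b,d=wedge(im,m)
c=np.array([.5293,-.1330]);x=np.array([.989,.147]);y=np.array([-.147,.989]);F=c+.075*x+.15*y;print('foot',F,'bar',np.arctan2(-y[1],-y[0]))
n=np.array([-d[1],d[0]]);print('fwd',(F-b)@d,'lat',(F-b)@n,n)
# foot bar end measured in top view
it,mt=load('top1.png')
print('bar end', proj(mt,[[*(c+.168*y+(.075+s)*x),.034] for s in(.018,-.018)]))
E
```

```text
px [[364.0, 100.0], [322.0, 106.0], [368.0, 185.0], [331.0, 189.0]]
len 0.10936788520009436 w 0.05105410668371486 0.05047577705612687 thick [0.53950217 0.30787978] thin [0.56480393 0.20147886] ang -1.337335932911322
foot [0.581425 0.026375] bar -1.4232416239286905
fwd 0.17419879204778865 lat -0.02433930708085223 [0.97287168 0.23134542]
bar end [[303.45948467 200.73339522]
 [304.93425831 211.9596258 ]]
```

Call:
jog_arm(
  motion=[
    [0, 0, 0, 0, 0, -0.012, -0.5],
    [0.042, 0.013, 0, 0, 0, 0, -0.5],
    [0.042, 0.013, 0, 0, 0, 0, -0.5],
    [0.043, 0.013, 0, 0, 0, 0, -0.5],
    [0, 0, 0.04, 0, 0, 0, -0.5],
  ],
)

```text
time_s: 2.65
ee_pos: [0.5427, 0.3445, 0.208]
eef_rot: [3.132, -0.004, 1.694]
force: [0.5, 0.6, -0.4]
grip_width: 0.0235
grip_force: 0.0
```

Call:
jog_arm(
  motion=[
    [0, 0, 0.05, 0, 0, 0, -0.5],
    [0, 0, 0.05, 0, 0, 0, -0.5],
    [0, 0, 0.04, 0, 0, 0, -0.5],
    [0, 0, 0.03, 0, 0, 0, -0.5],
    [0, 0, 0, 0, 0, 0, -0.5],
  ],
)

```text
time_s: 3.15
ee_pos: [0.539, 0.3383, 0.0296]
eef_rot: [-3.135, 0.003, 1.69]
force: [0.1, 0.2, 1.0]
grip_width: 0.0234
grip_force: 0.0
```

```bash
python3 - <<'E'
from h import *
o=ctrl.get_obs(); print({k:np.round(o[k],3) for k in('time_s','ee_pos','eef_rot','qpos','force','grip_width')})
im,m=snap('wrist','w2.png'); wedge(im,m)
E
```

```text
{'time_s': np.float64(3.15), 'ee_pos': array([0.539, 0.338, 0.03 ]), 'eef_rot': array([-3.135e+00,  3.000e-03,  1.690e+00]), 'qpos': array([ 0.503,  0.675,  1.4  , -0.   ,  1.073,  0.383]), 'force': array([0.117, 0.247, 0.987]), 'grip_width': np.float64(0.023)}Traceback (most recent call last):
  File "<stdin>", line 3, in <module>
  File "h.py", line 23, in wedge
    c=max(cv2.findContours(w,0,1)[0],key=cv2.contourArea); hull=cv2.convexHull(c)
ValueError: max() iterable argument is empty
```

View pics/w2.png

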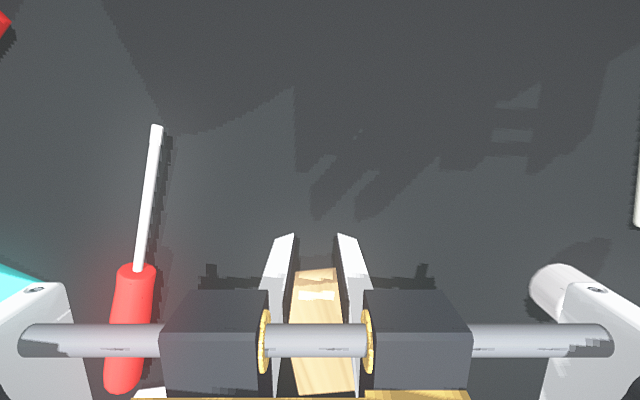

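The thick edge shows between the fingers at about (318,270), centred on the image axis at column 315. Next I lower and begin pushing.

Call:
jog_arm(
  motion=[
    [0, 0, 0.02, 0, 0, 0, -0.5],
    [0, 0, 0, 0, 0, 0, -0.5],
    [-0.008, 0, 0, 0, 0, 0, -0.5],
    [-0.008, 0, 0, 0, 0, 0, -0.5],
    [-0.008, 0, 0, 0, 0, 0, -0.5],
  ],
)

```text
time_s: 3.7
ee_pos: [0.5443, 0.3161, 0.0148]
eef_rot: [3.14, -0.001, 1.692]
force: [0.1, 0.7, 0.0]
grip_width: 0.0238
grip_force: 0.3
```

Call:
jog_arm(
  motion=[
    [-0.008, 0, 0, 0, 0, 0, -0.5],
    [-0.008, 0, 0, 0, 0, 0, -0.5],
    [-0.008, 0, 0, 0, 0, 0, -0.5],
    [-0.008, 0, 0, 0, 0, 0, -0.5],
    [-0.008, 0, 0, 0, 0, 0, -0.5],
  ],
)

```text
time_s: 4.2
ee_pos: [0.5485, 0.2765, 0.0134]
eef_rot: [-3.142, -0.0, 1.692]
force: [1.1, 0.6, 0.1]
grip_width: 0.0239
grip_force: 0.3
```

Call:
jog_arm(
  motion=[
    [-0.008, 0, 0, 0, 0, 0, -0.5],
    [-0.008, 0, 0, 0, 0, 0, -0.5],
    [-0.008, 0, 0, 0, 0, 0, -0.5],
    [-0.008, 0, 0, 0, 0, 0, -0.5],
    [0, 0, 0, 0, 0, 0, -0.5],
  ],
)

```text
time_s: 4.7
ee_pos: [0.5525, 0.2443, 0.0134]
eef_rot: [-3.141, 0.0, 1.691]
force: [0.1, -1.2, -0.1]
grip_width: 0.0235
grip_force: 0.0
```

```bash
python3 - <<'E'
from h import *
o=ctrl.get_obs(); print({k:np.round(o[k],3) for k in('time_s','ee_pos','eef_rot','force','grip_width')})
a,_=snap('top','t3.png'); b,_=snap('side','s3.png'); c,_=snap('wrist','w3.png')
a=cv2.resize(a[150:270,200:360],None,fx=2.5,fy=2.5,interpolation=cv2.INTER_CUBIC); b=cv2.resize(b[150:300,230:400],None,fx=2,fy=2,interpolation=cv2.INTER_CUBIC)
o=np.zeros((600,800,3),np.uint8); o[:300,:400]=a; o[:300,400:740]=b; o[300:600]=cv2.resize(c,(480,300)).__class__((300,800,3),dtype=np.uint8)*0; o[300:,:480]=cv2.resize(c,(480,300)); cv2.imwrite('pics/c3.png',o)
E
```

```text
{'time_s': np.float64(4.7), 'ee_pos': array([0.552, 0.244, 0.013]), 'eef_rot': array([-3.141,  0.   ,  1.691]), 'force': array([ 0.07 , -1.167, -0.087]), 'grip_width': np.float64(0.024)}
```

View pics/c3.png

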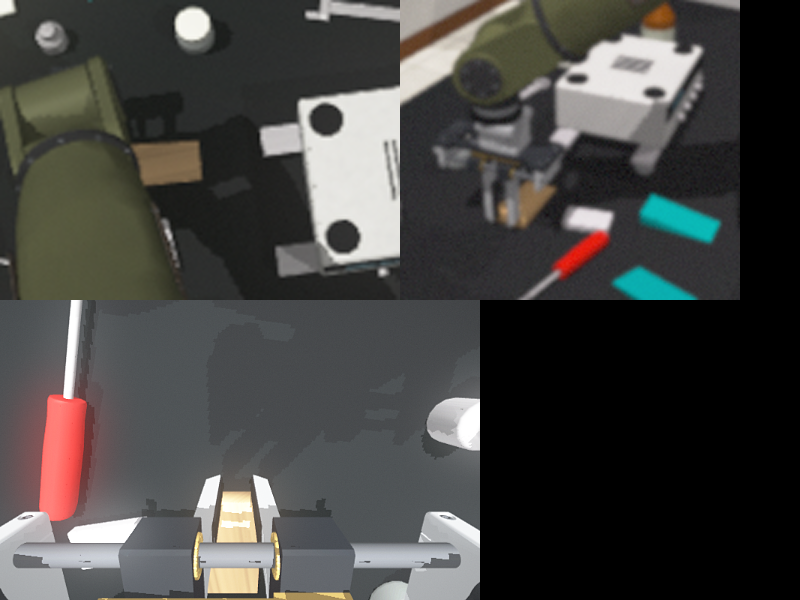

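The composite shows the wedge being pushed flush. Its thin end is visible in the top view at about (281,207) to (281,223), clear of the spacer, with the foot bar ahead.

```bash
cat >> h.py <<'E'
F=np.array([.5814,.0264])
def thin(im,m,x0=245,x1=330):
    h=cv2.cvtColor(im,cv2.COLOR_BGR2HSV); w=cv2.inRange(h,(6,60,50),(25,220,255)); w[:,:x0]=0;w[:,x1:]=0;w[:190]=0;w[240:]=0
    c=max(cv2.findContours(w,0,1)[0],key=cv2.contourArea)[:,0]; xs=range(c[:,0].min()+2,c[:,0].max()-3)
    up=[];lo=[]
    for X in xs:
        r=np.where(w[:,X])[0]
        up.append(ray(m,[X,r.min()-.0],.010)[0,:2]);lo.append(ray(m,[X,r.max()+1.],.010)[0,:2])
    up=np.array(up);lo=np.array(lo); e=c[c[:,0]>=c[:,0].max()-1]; tip=ray(m,[c[:,0].max()+.5,e[:,1].mean()],.003)[0,:2]
    ang=[np.arctan2(*np.polyfit(p[:,1],p[:,0],1)[[0]]*0+[0]) if 0 else np.polyfit(p[:,1],p[:,0],1) for p in(up,lo)]
    dxdy=(ang[0][0]+ang[1][0])/2; y=tip[1]; xc=sum(np.polyval(a,y) for a in ang)/2
    print('tip',tip,'edge slopes->heading',[round(np.arctan2(-1,-a[0]),3) for a in ang],'width',np.polyval(ang[0],y)-np.polyval(ang[1],y),'xc at tip',xc,'xc at foot y',xc+dxdy*(F[1]-y),'foot',F)
E
python3 - <<'E'
from h import *
im,m=load('t3.png'); thin(im,m)
# recheck foot from bar end in top image
h=cv2.cvtColor(im,cv2.COLOR_BGR2GRAY); w=(h>110).astype(np.uint8); w[:,:300]=0; w[:,318:]=0; w[:190]=0; w[222:]=0
c=max(cv2.findContours(w,0,1)[0],key=cv2.contourArea)[:,0]; print(c.min(0),c.max(0), ray(m,c[c[:,0]<=c[:,0].min()+1].mean(0),.034))
E
```

```text
tip [0.56052875 0.11924845] edge slopes->heading [np.float64(-1.494), np.float64(-1.625)] width 0.061484672082936176 xc at tip 0.5551126659008345 xc at foot y 0.5561651800633627 foot [0.5814 0.0264]
[304 199] [317 211] [[0.58273062 0.0434557  0.034     ]]
```

```bash
python3 - <<'E'
from h import *
im,m=load('t3.png')
c=im[195:235,245:320]; cv2.imwrite('pics/c4.png',cv2.resize(c,None,fx=10,fy=10,interpolation=cv2.INTER_NEAREST))
h=cv2.cvtColor(im,cv2.COLOR_BGR2HSV); w=cv2.inRange(h,(6,60,50),(25,220,255))
for X in range(250,284,3): r=np.where(w[195:235,X])[0]+195; print(X,(r.min(),r.max()) if len(r) else None)
b=np.array([[.567,.127]]);d=np.array([.126,-.992]);n=np.array([.992,.126])
P=[[*(b[0]+s*.025*n-k*d),z] for k,z in((0,.003),(.08,.017)) for s in(1,-1)]; print(proj(m,P).round(1).tolist())
E
```

```text
250 None
253 (np.int64(207), np.int64(210))
256 (np.int64(207), np.int64(222))
259 (np.int64(207), np.int64(224))
262 (np.int64(207), np.int64(223))
265 (np.int64(207), np.int64(223))
268 (np.int64(206), np.int64(223))
271 (np.int64(206), np.int64(222))
274 (np.int64(206), np.int64(222))
277 (np.int64(206), np.int64(222))
280 (np.int64(212), np.int64(221))
283 None
[[277.4, 204.3], [278.8, 219.7], [251.5, 206.0], [252.8, 221.6]]
```

View pics/c4.png

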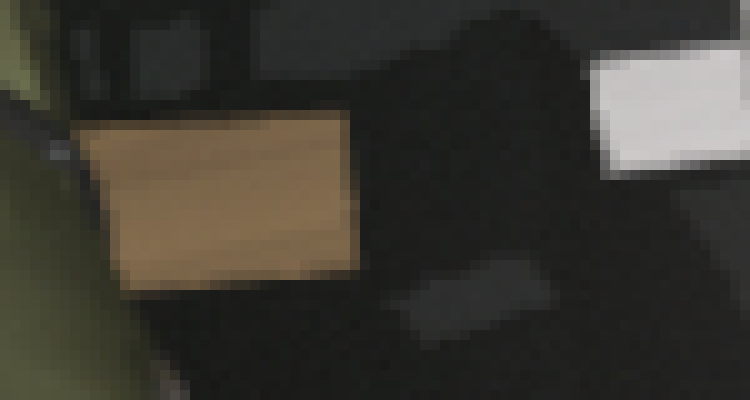

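The wedge's thin corners in the top image are (279.6,205.7) and (280.5,221.5), and the bar end is at about (305,207). The wedge is pointing right but runs about 9 mm to the robot's side. I'll push slightly skewed to correct that.

Call:
jog_arm(
  motion=[
    [-0.007, 0.0006, 0, 0, 0, 0, -0.5],
    [-0.007, 0.0006, 0, 0, 0, 0, -0.5],
    [-0.007, 0.0006, 0, 0, 0, 0, -0.5],
    [-0.007, 0.0006, 0, 0, 0, 0, -0.5],
    [-0.007, 0.0006, 0, 0, 0, 0, -0.5],
  ],
)

```text
time_s: 5.35
ee_pos: [0.5597, 0.2102, 0.0134]
eef_rot: [-3.141, 0.0, 1.692]
force: [-0.5, 0.1, -0.0]
grip_width: 0.0237
grip_force: 0.1
```

Call:
jog_arm(
  motion=[
    [-0.007, 0.0006, 0, 0, 0, 0, -0.5],
    [-0.007, 0.0006, 0, 0, 0, 0, -0.5],
    [-0.007, 0.0006, 0, 0, 0, 0, -0.5],
    [-0.005, 0.0004, 0, 0, 0, 0, -0.5],
    [0, 0, 0, 0, 0, 0, -0.5],
  ],
)

```text
time_s: 5.85
ee_pos: [0.565, 0.1848, 0.0135]
eef_rot: [3.142, 0.0, 1.691]
force: [-0.3, 0.3, -0.2]
grip_width: 0.0234
grip_force: 0.0
```

```bash
python3 - <<'E'
from h import *
o=ctrl.get_obs(); print({k:np.round(o[k],4) for k in('time_s','ee_pos','eef_rot','force','grip_width')})
im,m=snap('top','t5.png')
h=cv2.cvtColor(im,cv2.COLOR_BGR2HSV); w=cv2.inRange(h,(6,60,50),(25,220,255))
for X in range(265,306,3): r=np.where(w[190:240,X])[0]+190; print(X,(int(r.min()),int(r.max())) if len(r) else None)
P=[[*F,.009]]; print('foot px',proj(m,P))
a=cv2.resize(im[190:235,260:330],None,fx=8,fy=8,interpolation=cv2.INTER_NEAREST)
cv2.imwrite('pics/c5.png',a)
E
```

```text
{'time_s': np.float64(5.85), 'ee_pos': array([0.565 , 0.1848, 0.0135]), 'eef_rot': array([3.1416, 0.    , 1.6912]), 'force': array([-0.2501,  0.3163, -0.2482]), 'grip_width': np.float64(0.0234)}
265 None
268 None
271 None
274 (204, 207)
277 (203, 220)
280 (203, 220)
283 (203, 219)
286 (203, 219)
289 (203, 219)
292 (203, 219)
295 (202, 218)
298 (203, 218)
301 None
304 None
foot px [[310.13108347 207.45979264]]
```

View pics/c5.png

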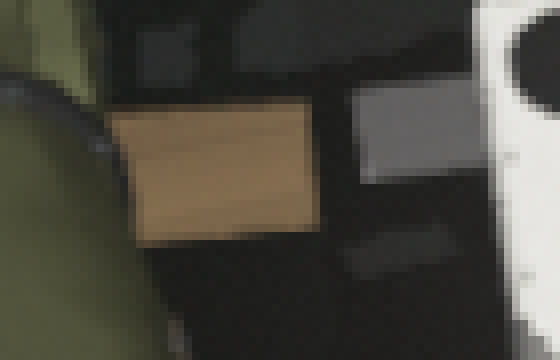

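The thin corners are now at (298.4,201.9) and (299.3,218.1), and the bar end runs from (304,201) to (305,212.5). I'll compute what is left.

```bash
python3 - <<'E'
from h import *
_,m=load('t5.png')
q=np.array([[298.4,201.9],[299.25,218.1]]); W=ray(m,q,.003); t=W.mean(0)[:2]; print('tip',t,'w',np.linalg.norm(W[0]-W[1]),'end normal heading',np.arctan2(*(-(W[0]-W[1])[[0,1]])*[1,1]))
e1=ray(m,[[273.9,203.3]],.0185),ray(m,q[:1],.003); e2=ray(m,[[276.7,220.1]],.0185),ray(m,q[1:],.003)
for a,b in(e1,e2):
    d=(b-a)[0]; print('edge heading',np.arctan2(d[1],d[0]),np.linalg.norm(d))
B=ray(m,[[303.9,200.8],[318.9,198.8],[304.8,212.4],[320.1,210.4]],.034);print(B.round(4))
for a,b in((0,1),(2,3)): d=B[b]-B[a]; print('bar',np.arctan2(d[1],d[0]))
for hd in(-1.45,-1.42,-1.40):
    d=np.array([np.cos(hd),np.sin(hd)]);n=np.array([-d[1],d[0]]); print(hd,'fwd',(F-t)@d,'lat',(F-t)@n)
E
```

```text
tip [0.57426769 0.06198754] w 0.052445554993924615 end normal heading -1.64506667117353
edge heading -1.4477976113339408 0.07786674008631948
edge heading -1.4185935684350368 0.07155538436510539
[[ 0.5964  0.0455  0.034 ]
 [ 0.6034 -0.0009  0.034 ]
 [ 0.5596  0.0419  0.034 ]
 [ 0.5665 -0.0051  0.034 ]]
bar -1.4213223648892621
bar -1.424610772696295
-1.45 fwd 0.03618767413909148 lat 0.0027919354995914816
-1.42 fwd 0.0362551364088696 lat 0.0017052118358746957
-1.4 fwd 0.036281987586432696 lat 0.0009798164159131395
```

Call:
jog_arm(
  motion=[
    [-0.007, 0.0003, 0, 0, 0, 0, -0.5],
    [-0.007, 0.0003, 0, 0, 0, 0, -0.5],
    [-0.007, 0.0003, 0, 0, 0, 0, -0.5],
    [-0.007, 0.0003, 0, 0, 0, 0, -0.5],
    [-0.007, 0.0003, 0, 0, 0, 0, -0.5],
  ],
)

```text
time_s: 6.4
ee_pos: [0.5707, 0.1502, 0.0135]
eef_rot: [3.142, -0.0, 1.692]
force: [1.4, -0.3, 0.2]
grip_width: 0.023
grip_force: 0.3
```

Call:
jog_arm(
  motion=[
    [-0.004, 0.0001, 0, 0, 0, 0, -0.5],
    [-0.004, 0.0001, 0, 0, 0, 0, -0.5],
    [-0.004, 0.0001, 0, 0, 0, 0, -0.5],
    [-0.003, 0.0001, 0, 0, 0, 0, -0.5],
    [0, 0, 0, 0, 0, 0, -0.5],
  ],
)

```text
time_s: 6.9
ee_pos: [0.5728, 0.1357, 0.0134]
eef_rot: [-3.141, 0.0, 1.692]
force: [-0.4, -0.1, 0.6]
grip_width: 0.0234
grip_force: 0.0
```

```bash
python3 - <<'E'
from h import *
o=ctrl.get_obs(); print({k:np.round(o[k],4) for k in('time_s','ee_pos','eef_rot','force')})
im,m=snap('top','t6.png')
a=cv2.resize(im[190:235,275:345],None,fx=8,fy=8,interpolation=cv2.INTER_NEAREST)
cv2.imwrite('pics/c6.png',a)
h=cv2.cvtColor(im,cv2.COLOR_BGR2HSV); w=cv2.inRange(h,(6,60,40),(25,220,255))
for X in range(286,316,2): r=np.where(w[190:240,X])[0]+190; print(X,(int(r.min()),int(r.max())) if len(r) else None)
E
```

```text
{'time_s': np.float64(6.9), 'ee_pos': array([0.5728, 0.1357, 0.0134]), 'eef_rot': array([-3.1415e+00,  1.0000e-04,  1.6916e+00]), 'force': array([-0.3576, -0.0574,  0.6003])}
286 None
288 None
290 (202, 203)
292 (201, 207)
294 (201, 218)
296 (201, 218)
298 (201, 217)
300 (201, 217)
302 (201, 217)
304 (208, 217)
306 (213, 216)
308 (213, 216)
310 (212, 216)
312 (212, 216)
314 (212, 215)
```

View pics/c6.png

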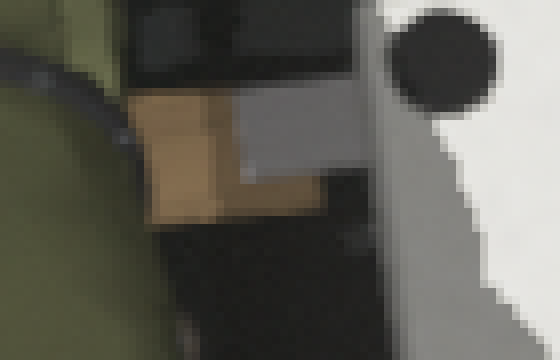

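The thin near corner is at (314.5,215.9), past the foot and under the bar. I'll check centring from that corner.

```bash
python3 - <<'E'
from h import *
_,m=load('t6.png')
c=ray(m,[[314.5,215.9]],.003)[0,:2]
for hd in(-1.45,-1.43,-1.41):
    d=np.array([np.cos(hd),np.sin(hd)]);n=np.array([-d[1],d[0]]); print(hd,c,'past foot',(c-F)@d,'lat centre',(c-F)@n+.025)
E
```

```text
-1.45 [0.55578952 0.01235915] past foot 0.010852404459671013 lat centre -0.0021158144731554147
-1.43 [0.55578952 0.01235915] past foot 0.010307953915360584 lat centre -0.0023274251106406747
-1.41 [0.55578952 0.01235915] past foot 0.009759380326921566 lat centre -0.002528105142442484
```

Call:
jog_arm(
  motion=[
    [-0.002, 0, 0, 0, 0, 0, -0.5],
    [-0.002, 0, 0, 0, 0, 0, -0.5],
    [-0.002, 0, 0, 0, 0, 0, -0.5],
    [-0.002, 0, 0, 0, 0, 0, -0.5],
    [0, 0, 0, 0, 0, 0, -0.5],
  ],
)

```text
time_s: 7.45
ee_pos: [0.5738, 0.1278, 0.0134]
eef_rot: [-3.142, 0.0, 1.692]
force: [0.4, -0.4, 0.3]
grip_width: 0.0235
grip_force: 0.0
```

Call:
jog_arm(
  motion=[
    [-0.0015, 0.0003, 0, 0, 0, 0, -0.5],
    [-0.0015, 0.0003, 0, 0, 0, 0, -0.5],
    [-0.0015, 0.0003, 0, 0, 0, 0, -0.5],
    [-0.0015, 0.0003, 0, 0, 0, 0, -0.5],
    [0, 0, 0, 0, 0, 0, -0.5],
  ],
)

```text
time_s: 7.95
ee_pos: [0.5757, 0.1221, 0.0135]
eef_rot: [3.142, 0.0, 1.692]
force: [-0.2, 0.0, 0.3]
grip_width: 0.0237
grip_force: 0.0
```

Call:
jog_arm(
  motion=[
    [-0.001, 0.0001, 0, 0, 0, 0, -0.5],
    [-0.001, 0.0001, 0, 0, 0, 0, -0.5],
    [0, 0, 0, 0, 0, 0, -0.5],
  ],
)

```text
time_s: 8.25
ee_pos: [0.5761, 0.1202, 0.0134]
eef_rot: [-3.142, 0.0, 1.692]
force: [0.4, -0.2, 0.9]
grip_width: 0.0236
grip_force: 0.0
```

Call:
jog_arm(
  motion=[
    [-0.001, 0, 0, 0, 0, 0, -0.5],
    [-0.001, 0, 0, 0, 0, 0, -0.5],
    [0, 0, 0, 0, 0, 0, -0.5],
  ],
)

```text
time_s: 8.55
ee_pos: [0.5764, 0.1184, 0.0135]
eef_rot: [3.142, -0.0, 1.692]
force: [-1.2, 3.1, -0.2]
grip_width: 0.0236
grip_force: 1.1
```

Call:
jog_arm(
  motion=[
    [-0.0005, 0, 0, 0, 0, 0, -0.5],
    [0, 0, 0, 0, 0, 0, -0.5],
  ],
)

```text
time_s: 8.75
ee_pos: [0.5764, 0.118, 0.0134]
eef_rot: [3.142, -0.0, 1.692]
force: [-1.0, 4.4, -0.3]
grip_width: 0.0236
grip_force: 2.3
```

Call:
jog_arm(
  motion=[
    [-0.0005, 0, 0, 0, 0, 0, -0.5],
    [0, 0, 0, 0, 0, 0, -0.5],
  ],
)

```text
time_s: 8.95
ee_pos: [0.5764, 0.1177, 0.0134]
eef_rot: [3.142, -0.0, 1.692]
force: [-0.4, 5.7, 0.2]
grip_width: 0.0235
grip_force: 2.8
```

Call:
jog_arm(
  motion=[
    [0.002, 0, 0, 0, 0, 0, -0.5],
    [0.01, 0, 0, 0, 0, 0, -0.5],
    [0.02, 0, 0, 0, 0, 0, -0.5],
    [0.02, 0, -0.01, 0, 0, 0, -0.5],
    [0, 0, -0.04, 0, 0, 0, -0.6],
  ],
)

```text
time_s: 9.45
ee_pos: [0.5677, 0.1707, 0.0605]
eef_rot: [-3.135, 0.001, 1.694]
force: [-0.0, 0.1, 0.9]
grip_width: 0.0199
grip_force: 0.0
```

Call:
jog_arm(
  motion=[
    [0, 0, -0.05, 0, 0, 0, -1],
    [0, 0, -0.05, 0, 0, 0, -1],
    [0, 0, -0.04, 0, 0, 0, -1],
    [0, 0, 0, 0, 0, 0, -1],
    [0, 0, 0, 0, 0, 0, -1],
  ],
)

```text
time_s: 9.95
ee_pos: [0.5702, 0.1692, 0.2038]
eef_rot: [3.14, 0.0, 1.692]
force: [0.3, -0.6, -0.2]
grip_width: 0.0003
grip_force: 0.0
```

```bash
python3 - <<'E'
from h import *
o=ctrl.get_obs(); print({k:np.round(o[k],4) for k in('time_s','ee_pos','eef_rot','force','grip_width')})
im,m=snap('top','t7.png'); s,_=snap('side','s7.png'); w,_=snap('wrist','w7.png')
g=cv2.cvtColor(im,cv2.COLOR_BGR2GRAY); k=cv2.inRange(g,0,70); k=k[178:255,316:412]
n,l,st,ce=cv2.connectedComponentsWithStats(k)
for i in range(1,n):
    if 80<st[i,4]<140: p=ce[i]+[316,178]; print(st[i],p.round(1),ray(m,p,.124).round(4))
P=[0.5851,-0.0342]
R=Ro.from_euler('xyz',o['eef_rot']).as_matrix(); print('to pad tool',R.T@(np.array([*P,.16])-o['ee_pos']))
out=np.zeros((500,800,3),np.uint8); out[:,:400]=cv2.resize(im[185:245,280:328],(400,500),interpolation=cv2.INTER_CUBIC)
out[:250,400:]=cv2.resize(w,(400,250)); out[250:,400:]=cv2.resize(s[150:275,230:430],(400,250),interpolation=cv2.INTER_CUBIC); cv2.imwrite('pics/c7.png',out)
E
```

```text
{'time_s': np.float64(9.95), 'ee_pos': array([0.5702, 0.1692, 0.2038]), 'eef_rot': array([3.1404e+00, 2.0000e-04, 1.6919e+00]), 'force': array([ 0.3459, -0.6373, -0.2022]), 'grip_width': np.float64(0.0003)}
[ 69   6  12  12 113] [390.7 189.3] [[ 0.6116 -0.2113  0.124 ]]
[  8  13  13  13 129] [329.9 197.3] [[ 0.5851 -0.0337  0.124 ]]
[ 77  52  13  13 124] [399. 236.] [[ 0.4732 -0.2321  0.124 ]]
[ 14  60  14  13 138] [336.6 244.2] [[ 0.4474 -0.0537  0.124 ]]
to pad tool [-0.20374361 -0.00985324  0.04382149]
```

View pics/c7.png

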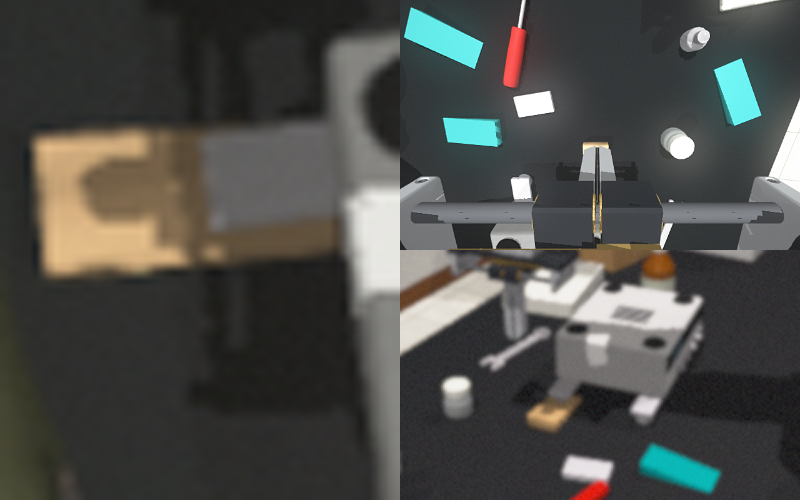

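The wedge sits under the bar with its thick corners at (283.8,200.8) and (285.4,218.2). The degasser pads are unmoved to within 1 mm, and the other things look undisturbed.

```bash
python3 - <<'E'
from h import *
_,m=load('t7.png'); W=ray(m,[[283.8,200.8],[285.4,218.2]],.022); t=W.mean(0)[:2]; v=F-t
print(W.round(4),t,np.linalg.norm(W[0]-W[1]),'dist',np.linalg.norm(v),'dir',np.arctan2(v[1],v[0]),'lat for heading -1.44',v@np.array([np.sin(1.44),np.cos(1.44)]))
E
```

```text
[[0.5986 0.1087 0.022 ]
 [0.5431 0.102  0.022 ]] [0.57088239 0.10535161] 0.05588080481079044 dist 0.07964908743786901 dir -1.4383601223322802 lat for heading -1.44 0.00013061470120211225
```

Call:
jog_arm(
  motion=[
    [-0.04, -0.002, 0, 0, 0, 0, -1],
    [-0.041, -0.002, 0, 0, 0, 0, -1],
    [-0.041, -0.002, 0, 0, 0, 0, -1],
    [-0.041, -0.002, 0, 0, 0, 0, -1],
    [-0.041, -0.002, 0, 0, 0, 0, -1],
  ],
)

```text
time_s: 10.6
ee_pos: [0.5844, -0.0363, 0.2021]
eef_rot: [-3.14, -0.0, 1.692]
force: [0.1, -0.0, -0.5]
grip_width: 0.0004
grip_force: 0.0
```

Call:
jog_arm(
  motion=[
    [0, 0, 0, 0, 0, 0, -1],
    [0, 0, 0.025, 0, 0, 0, -1],
    [0, 0, 0.025, 0, 0, 0, -1],
    [0, 0, 0.015, 0, 0, 0, -1],
    [0, 0, 0, 0, 0, 0, -1],
  ],
)

```text
time_s: 11.1
ee_pos: [0.5835, -0.034, 0.1354]
eef_rot: [-3.136, -0.001, 1.692]
force: [0.1, 0.1, 0.1]
grip_width: 0.0001
grip_force: 0.0
```

Call:
jog_arm(
  motion=[
    [0, 0, 0, 0, 0, 0, -1],
    [0, 0, 0.003, 0, 0, 0, -1],
    [0, 0, 0.003, 0, 0, 0, -1],
    [0, 0, 0, 0, 0, 0, -1],
  ],
)

```text
time_s: 11.5
ee_pos: [0.5848, -0.0347, 0.1324]
eef_rot: [-3.142, -0.0, 1.692]
force: [-0.0, 0.2, 0.0]
grip_width: 0.0003
grip_force: 0.0
```

Call:
jog_arm(
  motion=[
    [0, 0, 0.001, 0, 0, 0, -1],
    [0, 0, 0.001, 0, 0, 0, -1],
    [0, 0, 0, 0, 0, 0, -1],
  ],
)

```text
time_s: 11.8
ee_pos: [0.5849, -0.0348, 0.1304]
eef_rot: [-3.142, -0.0, 1.692]
force: [-0.9, -0.2, 0.6]
grip_width: 0.0004
grip_force: 0.0
```

Call:
jog_arm(
  motion=[
    [0, 0, 0.0015, 0, 0, 0, -1],
    [0, 0, 0.0015, 0, 0, 0, -1],
    [0, 0, 0.0015, 0, 0, 0, -1],
    [0, 0, 0, 0, 0, 0, -1],
  ],
)

```text
time_s: 12.2
ee_pos: [0.5848, -0.0347, 0.1256]
eef_rot: [-3.141, -0.0, 1.692]
force: [0.4, 0.2, -0.1]
grip_width: 0.0006
grip_force: 0.0
```

Call:
jog_arm(
  motion=[
    [0, 0, 0.001, 0, 0, 0, -1],
    [0, 0, 0, 0, 0, 0, -1],
  ],
)

```text
time_s: 12.4
ee_pos: [0.5849, -0.0348, 0.1248]
eef_rot: [-3.141, -0.0, 1.692]
force: [-0.3, -0.5, -0.1]
grip_width: 0.0005
grip_force: 0.0
```

Call:
jog_arm(
  motion=[
    [0, 0, 0.001, 0, 0, 0, -1],
    [0, 0, 0, 0, 0, 0, -1],
  ],
)

```text
time_s: 12.6
ee_pos: [0.585, -0.0348, 0.1241]
eef_rot: [3.141, 0.0, 1.692]
force: [0.3, 0.4, 1.8]
grip_width: 0.0006
grip_force: 0.8
```

Call:
jog_arm(
  motion=[
    [0, 0, 0.001, 0, 0, 0, -1],
    [0, 0, 0, 0, 0, 0, -1],
  ],
)

```text
time_s: 12.8
ee_pos: [0.5851, -0.0348, 0.124]
eef_rot: [3.141, 0.0, 1.692]
force: [-3.4, 0.6, 10.1]
grip_width: 0.0004
grip_force: 5.0
```

Call:
jog_arm(
  motion=[
    [0, 0, 0.0005, 0, 0, 0, -1],
    [0, 0, 0, 0, 0, 0, -1],
  ],
)

```text
time_s: 13.0
ee_pos: [0.5852, -0.0348, 0.1239]
eef_rot: [3.14, 0.0, 1.692]
force: [-4.9, 1.7, 13.4]
grip_width: 0.0001
grip_force: 6.8
```

Call:
jog_arm(
  motion=[
    [0, -0.0005, -0.0003, 0, 0, 0, -1],
    [0, 0, 0, 0, 0, 0, -1],
    [0, 0, 0, 0, 0, 0, -1],
  ],
)

```text
time_s: 13.3
ee_pos: [0.585, -0.0348, 0.124]
eef_rot: [3.139, 0.0, 1.692]
force: [-1.4, -0.1, 10.6]
grip_width: 0.0003
grip_force: 4.9
```

Call:
jog_arm(
  motion=[
    [0, 0, 0, 0, 0, 0, -1],
    [0, 0, 0, 0, 0, 0, -1],
    [0, 0, 0, 0, 0, 0, -1],
    [0, 0, 0, 0, 0, 0, -1],
    [0, 0, 0, 0, 0, 0, -1],
  ],
)

```text
time_s: 13.8
ee_pos: [0.585, -0.0348, 0.124]
eef_rot: [3.139, 0.0, 1.692]
force: [-1.2, 1.3, 9.7]
grip_width: 0.0004
grip_force: 4.9
```

The pad holds at z = 124.0 mm under about 10 N, so the degasser no longer rocks. I'm handing in now.

```bash
python3 -c "
from station import ctrl
print(ctrl.hand_in())"
```

```text
the job is handed in; nothing more can be done
None
```

The wooden wedge is snug and central under the far left foot (about 6 N at the end of the push), and I handed in while pressing about 10 N on that corner's pad, which stayed level at 124 mm; the degasser had not moved in the last camera check, and nothing else looked disturbed.

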